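Take the depth of a drilled hole with a bench depth gauge and lock the reading

TASK

Take the depth of the hole in the wooden block with the depth gauge standing over it: push the probe down gently until its rubber foot rests on the bottom of the hole. Then swing the clamping lever fully round clockwise (seen from above) so that the probe is locked at that height, and leave the other things on the cabinet as they are.

Things in the scene. Friction and masses are not known exactly. Their poses are not given: they have to be found in the camera images.
- depth_gauge: The bench depth gauge, fixed to the cabinet top (it cannot be shifted): dark steel base plate 155 x 120 x 10 mm, aluminium column at the back, 150 mm high, and an arm that carries a guide (36 x 54 mm, from 105 to 145 mm above the cabinet top) through which the upright probe slides. Origin: on the cabinet top, under the probe's axis. z up; the column stands on the +x side. Nothing fixed is higher than 153 mm.
- socket_block: Plain wooden block 70 x 70 x 60 mm standing fixed on the base plate under the probe, with an upright hole 30 mm wide in its middle, open at the top. Origin: centre of its underside, 10 mm above the cabinet top. The hole's bottom is a part of the block; it lies anywhere from 10 to 40 mm above the block's underside (the hole is 20 to 50 mm deep), which no reading tells: it must be felt. The soft wood is marked when the foot presses on it with more than 15 N.
- probe_foot: Black rubber foot, 20 mm wide and 7 mm high, at the lower end of the probe. Origin: centre of its underside, on the probe's axis. At the start it hangs 8 to 20 mm above the top of the block. It gives about 1 mm for 3 to 4 N.
- probe_head (a point): Centre of the probe's round black head, an upright cylinder 26 mm in diameter and 32 mm high (16 mm above and below this point), 156 mm above the underside of the foot (while the rubber is not pressed). It can be gripped from above, or pushed down from above. The probe (square steel beam 12 x 12 mm, 0.15 kg) slides only up and down, at most 80 mm; friction in its guide holds it where it is left, and about 3 N is needed to push it down, 5 to 6 N to pull it up, while unlocked.
- lever_grip (a point): Point on the axis of the upright round black handle (18 mm in diameter, its top 18 mm above this point, its lower end 41 mm below) at the free end of the clamping lever; 160 mm above the cabinet top. The lever's flat steel bar (10 mm wide) lies level, 121 to 129 mm above the cabinet top, and turns about an upright axis that passes through the point (0, -0.017) in the depth_gauge's x, y; the handle is 95 mm from that axis.
- lock_lever (a joint): Angle of the clamping lever in rad. 0: it points along the depth_gauge's -y, and the probe is free. It grows as the lever swings clockwise seen from above, to a stop at 1.5, where it points nearly along the depth_gauge's -x. From about 0.75 its cam presses on the probe's beam and it turns with more resistance (a few N at the handle); past 1.2 the probe is locked. It stays where it is left. At the start 0 to 0.3.
- eraser: Eraser 20 x 42 x 12 mm lying loose in front; leave alone. Origin: centre of its underside.
- offcut: Small wood offcut 24 x 24 x 18 mm lying loose in front; leave alone. Origin: centre of its underside.
- masking_tape: Roll of masking tape 104 mm wide, 25 mm high, lying loose at the right; leave alone. Origin: centre of its underside.
- sanding_block: Sanding block 48 x 83 x 26 mm lying loose in front, on the left; leave alone. Origin: centre of its underside.

How it is judged:
On the way, in this order (a step that is already met when the one before it is completed fails the run):
1. the foot rests on the bottom of the hole while the lever is still open (contact force between probe_foot and socket_block above 0.3 N and value of joint lock_lever below 0.6 rad), for 0.2 s.
2. the lever is swung round to its locked position with the foot still on the bottom (contact force between probe_foot and socket_block above 0.3 N and value of joint lock_lever above 1.2 rad), for 0.2 s.
At the end, for the whole second after the job is handed in: The foot rests on the bottom of the hole (pressing with more than 0.3 N), the clamping lever stands past 1.2 rad, and the probe is still (all of step 2 and linear speed of probe_foot below 0.005 m/s); the robot touches nothing.
It fails at once if the foot presses on the bottom of the hole with more than 15 N (contact force between probe_foot and socket_block above 15 N).
It fails at once if the eraser, offcut, masking tape or sanding block is shifted by more than 30 mm (distance of any of eraser, offcut, masking_tape, sanding_block from where it was at the start of the episode above 0.03 m).
It also fails if it takes over 51 s, if anything falls off the work surface, if the arm or the gripper's body presses on something with over 40 N, if the wrist force passes 120 N, or if a joint passes its speed limit or range.

ROBOT

A 6-joint arm with a two-finger parallel gripper is mounted at the origin on a cart in front of the work surface, level with it; the furniture and walls round the work are solid. World frame = base frame: x ahead of the robot, y to its left, z up, the work surface at z = 0. Lengths are in m, angles in rad, forces in N, time in s.
With the tool pointing down it reaches from about 0.375 to 0.975 m from the base axis. Payload 3.8 kg.
Tool frame: the origin (TCP) lies at the very end of the fingers, on their centre line; the grasp point (between the pads) lies r.pinch_z behind it (r.pinch_z is the distance from the TCP to the grasp point, in m); z points along the fingers, y is the direction in which the jaws open and shut (so a half turn about z gives the same grasp; the last joint's range is limited). The gripper opens to 88 mm and grips with 3 to 60 N. Pads are 18 mm wide; open, the fingers measure 123 mm over their backs; the gripper's body (75 mm by 187 mm) begins 45 mm behind the grasp point.
Start: joints at [-1.189, 0.264, 1.604, -0, 1.274, -0.037], TCP at [0.274, -0.617, 0.239] pointing down, gripper open.
Joint ranges: [-2.63, 2.63], [-0.94, 2.18], [0.31, 2.57], [-1.31, 4.45], [0, 2.66], [-2.55, 2.55]. Speed limits (rad/s): [2.57, 2.57, 3.14, 3.14, 3.14, 3.14].

INTERFACE

Orientations are given as a unit quaternion [w, x, y, z].
In Python, from rig import r, imaging, workorder gives the robot as it stands. The module is installed in compiled form; this text tells all that it offers.
- The arm moves only by the shell command python3 -m pendant 'ROWS' [OPENING]. ROWS is JSON, a list of rows, each a list of 4 numbers: the shift along the tool's x, y, z in cm, then the turn about the tool's z in rad. A call has exactly 8 rows; each row is the pose to reach, as a shift and turn from the pose commanded when the call began, along the tool's axes at that moment; what a row does not reach only later rows make up. A row lasts 1/12 s, in which the tool goes at most 41.7 mm and 7.16 degrees, less where a joint would pass 70% of its speed; a pose out of reach is approached as far as the arm can. A call with a gripper value outside its range is refused whole. OPENING is the finger opening in cm, from 0 to 8.81, set as the call begins (- or left out, the last holds). The fingers move at their own pace and stop on an object; the grip force is fixed at half the most. Time passes only in rows, so rows that repeat a pose let the fingers close, or fill a call up. It gives the time, the measured TCP pose, the force and the opening at its end, in the units of the state.
- r.observe(): the state, without advancing time (a new reading comes with each control period).
- imaging.camera(name): name is "scene" or "top"; returns a dict with "image" (400x640x3 uint8, red, green, blue), "vertical_fov" (degrees; the focal length in pixels is half the picture's height over the tangent of half this angle, whatever the lens; pixels are square), "cx", "cy" (the principal point, pixels), "dist" ([k1, k2, p1, p2, k3] as OpenCV has them; the pictures are not rectified), "T" (4x4, takes a point from camera to world coordinates). Camera axes: x right, y down, z forward; pixel columns grow to the right and rows downward; lengths in m; the calibration is good to about 2 mm. A picture is of the moment at which its call begins. There is no depth.
- workorder.sign_off(): hands the job in, once; it reports no verdict.
The state is a dict: "clock": time; "joints": joint angles; "joint_velocities": joint speeds; "tau": joint torques, N m; "tool_pos": TCP position; "orientation": TCP orientation; "contact_force": force on the tool from outside, world axes, zero at the start; "wrist_torque": the same for the moment, N m; "grip_width": finger opening in m.
Only numpy, scipy, OpenCV 4.12 (cv2) and the standard library are available. Lean on these libraries where they do the work, as an engineer would, in place of code of your own. Each camera call takes 0.05 s, during which the arm holds its last target. There are 200 camera calls.

## Working session

There is one attempt and no reset: what is moved stays moved. The work goes in short steps, Python scripts to look and compute and a shell command to move; the robot and the scene stay as the last step left them, time stands still between calls to the robot, and variables do not carry over. Pictures are saved under pics/ and viewed, about 8 in all and at most 12, crops included, and the job is handed in when it is done.

```bash
mkdir -p pics; cat > h.py <<'E'
import numpy as np, cv2
from rig import r, imaging, workorder
def cam(n):
    c=imaging.camera(n); f=200/np.tan(np.radians(c["vertical_fov"])/2)
    c["K"]=np.array([[f,0,c["cx"]],[0,f,c["cy"]],[0,0,1]]); c["dist"]=np.array(c["dist"],float); c["T"]=np.array(c["T"]); return c
def ray(c,u,v):
    p=cv2.undistortPoints(np.array([[[u,v]]],float),c["K"],c["dist"])[0,0]
    return c["T"][:3,3], c["T"][:3,:3]@np.array([p[0],p[1],1])
def plane(c,u,v,z):
    o,d=ray(c,u,v); return o+d*(z-o[2])/d[2]
def proj(c,P):
    Ti=np.linalg.inv(c["T"]); return cv2.projectPoints(np.array(P,float).reshape(-1,1,3),cv2.Rodrigues(Ti[:3,:3])[0],Ti[:3,3],c["K"],c["dist"])[0][:,0]
def tri(c1,p1,c2,p2):
    o1,d1=ray(c1,*p1);o2,d2=ray(c2,*p2)
    s=np.linalg.lstsq(np.c_[d1,-d2],o2-o1,rcond=None)[0]
    a=o1+d1*s[0];b=o2+d2*s[1]; return (a+b)/2,np.linalg.norm(a-b)
def save(c,n): cv2.imwrite("pics/"+n,c["image"][:,:,::-1])
E
python3 - <<'E'
from h import *
for n in("scene","top"):
    c=cam(n);save(c,n+"1.png");print(n,c["K"][0,0],c["T"].round(3).tolist(),c["dist"])
s=r.observe();print(s,r.pinch_z)
E
```

```text
scene 485.60946068439637 [[-0.582, -0.504, 0.638, -0.142], [-0.813, 0.356, -0.461, 0.457], [0.005, -0.787, -0.617, 0.809], [0.0, 0.0, 0.0, 1.0]] [0.04582686 0.         0.         0.         0.        ]
top 497.2814192585941 [[0.005, -0.998, 0.069, 0.438], [-1.0, -0.006, -0.005, 0.006], [0.006, -0.069, -0.998, 1.542], [0.0, 0.0, 0.0, 1.0]] [-0.00490067  0.          0.          0.          0.        ]
{'clock': 0.1, 'joints': array([-1.18891419e+00,  2.64678238e-01,  1.60519935e+00, -4.76608506e-06,
        1.27370431e+00, -3.68826945e-02]), 'joint_velocities': array([-0.00039906, -0.00359183, -0.00405807,  0.0008389 , -0.00292845,
       -0.00166746]), 'tau': array([ 5.72551871e-04, -5.03617215e+01, -3.58071399e+01,  7.30948825e-02,
        2.33066833e-02, -6.77160369e-05]), 'tool_pos': array([ 0.27425092, -0.61608983,  0.23753279]), 'orientation': array([-9.79471189e-04,  9.78158841e-01,  2.07856425e-01, -1.72966816e-04]), 'contact_force': array([-0.76934778, -0.1770097 , -0.01690366]), 'wrist_torque': array([ 0.06698202, -0.03263813, -0.02006273]), 'grip_width': 0.08831933550126471} 0.0187
```

View pics/scene1.png

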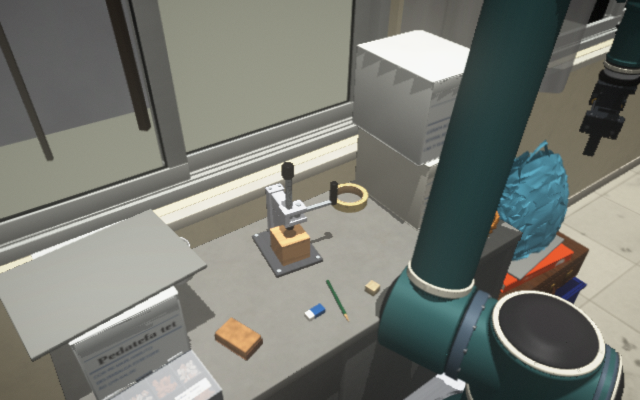

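View pics/top1.png

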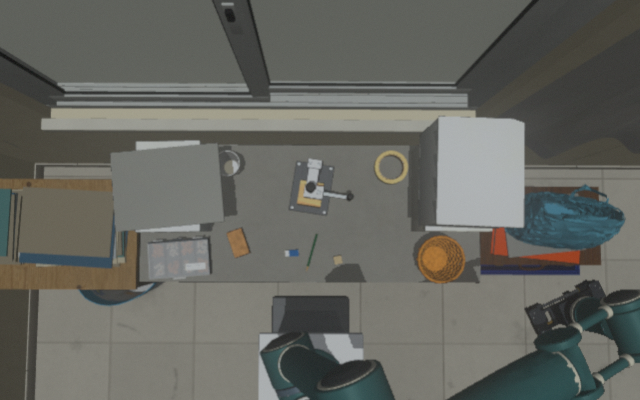

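```bash
python3 - <<'E'
from h import *
s=cam("scene");t=cam("top")
a=cv2.resize(s["image"][155:280,245:375],None,fx=4,fy=4,interpolation=cv2.INTER_CUBIC)
b=cv2.resize(t["image"][150:225,280:365],None,fx=4.5,fy=4.5,interpolation=cv2.INTER_CUBIC)
o=np.zeros((500,520+b.shape[1],3),np.uint8);o[:a.shape[0],:520]=a[:500];o[:b.shape[0],520:]=b
o=o[:, :]; o=cv2.resize(o,None,fx=.88,fy=.88)
cv2.imwrite("pics/crop.png",o[:,:800,::-1])
for n,c,box in(("scene",s,(155,215,270,350)),("top",t,(175,207,295,360))):
    g=c["image"].max(2)[box[0]:box[1],box[2]:box[3]]
    m=(g<50).astype(np.uint8)
    k,l,st,ce=cv2.connectedComponentsWithStats(m)
    for i in range(1,k):
        if st[i,4]>12: print(n,st[i]+[box[2],box[0],0,0,0],ce[i]+[box[2],box[0]])
E
```

```text
scene [331 186   6  18  53] [333.56603774 194.52830189]
```

View pics/crop.png

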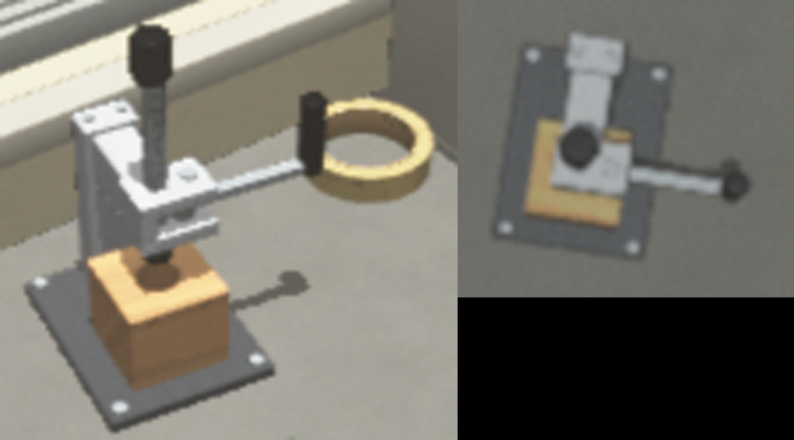

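```bash
python3 - <<'E'
from h import *
s=cam("scene");t=cam("top")
S=lambda x,y:(x/3.52+245,y/3.52+155)
T=lambda x,y:((x-457.6)/3.96+280,y/3.96+150)
print("head tri",tri(s,S(151,56),t,T(580,147)))
print("handle tri",tri(s,S(313,134),t,T(734,184)))
for z in(.24,.255):print("head plane top",z,plane(t,*T(580,147),z),"scene",plane(s,*S(151,56),z))
print("handle top",plane(t,*T(734,184),.178),"scene mid",plane(s,*S(313,132),.149))
P=[plane(t,*T(*p),.011) for p in[(533,55),(660,74),(505,228),(633,247)]]
Q=[plane(s,*S(*p),.011) for p in[(40,282),(257,358),(119,407)]]
print(np.round(P,3),np.round(Q,3))
c=np.mean(P,0);d=P[0]+P[1]-P[2]-P[3];yaw=np.arctan2(d[1],d[0]);print("centre",c,"yaw",yaw)
for P0 in [tri(s,S(151,56),t,T(580,147))[0]]:
    R=np.array([[np.cos(yaw),-np.sin(yaw)],[np.sin(yaw),np.cos(yaw)]])
    piv=P0[:2]+R@[0,-.017]; h=tri(s,S(313,134),t,T(734,184))[0][:2]-piv
    l=R.T@h;print("pivot",piv,"r",np.linalg.norm(h),"q",np.arctan2(-l[0],-l[1]))
for n,c,pt in(("tape",t,(391,167)),("eraser",t,(292,253)),("offcut",t,(338,259)),("sand",t,(238,243))):print(n,plane(c,*pt,.01))
print("window edge",plane(t,300,128,.1),plane(t,300,128,.0), "box",plane(t,412,160,.3),plane(t,438,118,.35))
E
```

```text
head tri (array([0.57236463, 0.00282632, 0.24284231]), np.float64(0.00143126318591431))
handle tri (array([ 0.5556186 , -0.10797526,  0.14841256]), np.float64(0.0010532081112927404))
head plane top 0.24 [0.57224926 0.00222999 0.24      ] scene [0.57641297 0.00110231 0.24      ]
head plane top 0.255 [0.57069693 0.00227252 0.255     ] scene [0.55745614 0.01313519 0.255     ]
handle top [ 0.55343204 -0.10515347  0.178     ] scene mid [ 0.55641563 -0.10923105  0.149     ]
[[ 0.668  0.039  0.011]
 [ 0.654 -0.061  0.011]
 [ 0.532  0.06   0.011]
 [ 0.518 -0.04   0.011]] [[ 0.672  0.039  0.011]
 [ 0.522 -0.041  0.011]
 [ 0.537  0.059  0.011]]
centre [ 0.59303399 -0.0006081   0.011     ] yaw -0.15171837125055526
pivot [ 0.5697953 -0.0139784] r 0.0950599177782126 q -0.0020256035982790404
tape [ 0.66029647 -0.24693082  0.01      ]
eraser [0.39275554 0.05848533 0.01      ]
offcut [ 0.3751424  -0.08263943  0.01      ]
sand [0.4224735  0.22442148 0.01      ]
window edge [0.76104325 0.03480042 0.1       ] [0.78348152 0.0368034  0.        ] box [ 0.63623511 -0.25219375  0.3       ] [ 0.73184433 -0.30617122  0.35      ]
```

```bash
python3 - <<'E'
from h import *
s=cam("scene");t=cam("top")
save(s,"x.png")
print("far-left",tri(s,(357,45),t,(439,118)),"near-left",tri(s,(428,84),t,(436,227)))
for z in(0,.1,.2,.4):print(z,"lower box corner",plane(t,412,227,z),"basket", plane(t,418,259,z),plane(t,440,284,z))
E
```

```text
far-left (array([ 0.71958015, -0.2940288 ,  0.4023087 ]), np.float64(0.0020104253403723225)) near-left (array([ 0.47021998, -0.28028966,  0.39962362]), np.float64(0.014021320668478896))
0 lower box corner [ 0.47459272 -0.31270785  0.        ] basket [ 0.37591282 -0.33042141  0.        ] [ 0.29962502 -0.39757427  0.        ]
0.1 lower box corner [ 0.47218866 -0.29204188  0.1       ] basket [ 0.37990905 -0.30860656  0.1       ] [ 0.30856919 -0.37140395  0.1       ]
0.2 lower box corner [ 0.46978461 -0.27137591  0.2       ] basket [ 0.38390527 -0.28679171  0.2       ] [ 0.31751337 -0.34523363  0.2       ]
0.4 lower box corner [ 0.4649765  -0.23004397  0.4       ] basket [ 0.39189772 -0.243162    0.4       ] [ 0.33540172 -0.29289299  0.4       ]
```

```bash
python3 - <<'E'
from h import *
s=cam("scene");t=cam("top")
a=cv2.resize(s["image"][20:260,340:560],None,fx=2.2,fy=2.2);b=cv2.resize(t["image"][105:295,395:535],None,fx=2.2,fy=2.2)
o=np.zeros((528,800,3),np.uint8);o[:a.shape[0],:a.shape[1]]=a;o[:b.shape[0],490:490+b.shape[1]]=b
cv2.imwrite("pics/box.png",o[:,:,::-1])
E
```

```text
(no output)
```

View pics/box.png

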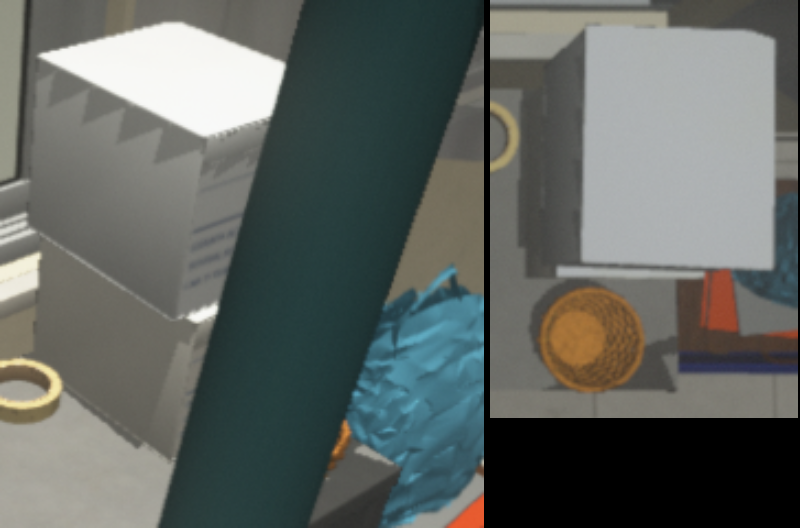

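```bash
cat >> h.py <<'E'
from scipy.spatial.transform import Rotation as Ro
def go(x,y,z,yaw=None):
    s=r.observe();q=s["orientation"];R=Ro.from_quat([q[1],q[2],q[3],q[0]]).as_matrix()
    d=R.T@(np.array([x,y,z])-s["tool_pos"])*100; w=np.arctan2(R[1,0],R[0,0])
    t=None if yaw is None else (w-yaw+np.pi)%(2*np.pi)-np.pi
    print("shift cm",d.round(2),"yaw",w.round(3),"turn",t,"pos",s["tool_pos"].round(4),"F",s["contact_force"].round(2),"t",s["clock"],"j6",s["joints"][5].round(2))
E
python3 -m pendant '[[0,0,-4,0],[0,0,-8,0],[1,-2,-12,0],[3,-4,-15,0],[5,-7,-17,0],[7,-10,-18.3,0],[9,-13,-18.3,0],[9.1,-14.1,-18.3,0]]' 0
python3 -c "from h import *;go(.34,-.30,.43);go(.40,-.10,.43)"
```

```text
clock: 1.17
tool_pos: [0.3017, -0.4474, 0.4247]
orientation: [0.002, 0.978, 0.209, 0.002]
contact_force: [-0.6, 0.4, 0.1]
grip_width: 0.0371
shift cm [  9.52 -11.88  -0.55] yaw 0.422 turn None pos [ 0.3017 -0.4474  0.4247] F [-0.56  0.36  0.12] t 1.1667 j6 0.12
shift cm [ 23.18 -27.67  -0.57] yaw 0.422 turn None pos [ 0.3017 -0.4474  0.4247] F [-0.56  0.36  0.12] t 1.1667 j6 0.12
```

```bash
python3 -m pendant '[[2,-3,0,0],[4.5,-6,0,0],[7,-9,0,0],[9.5,-12,0,0],[12,-15,0,0],[15,-18,0,0],[18,-22,0,0],[20,-24,0,0]]'
python3 -c "from h import *;go(.57,.0025,.30,1.419)"
```

```text
clock: 1.83
tool_pos: [0.3851, -0.1484, 0.4217]
orientation: [0.0, 0.978, 0.208, 0.0]
contact_force: [0.5, -0.3, 0.1]
grip_width: 0.0001
shift cm [23.03 -6.28 12.17] yaw 0.418 turn -1.0005984655024527 pos [ 0.3851 -0.1484  0.4217] F [ 0.5  -0.32  0.11] t 1.8333 j6 0.72
```

```bash
python3 -m pendant '[[3,-1,0,-0.12],[6,-2,0,-0.24],[10,-3,0,-0.36],[13,-4,0,-0.48],[16,-5,3,-0.6],[19,-5.5,6,-0.72],[22,-6,9,-0.84],[23,-6.3,12,-0.96]]'
python3 - <<'E'
from h import *
go(.57,.0025,.275,1.419)
s=cam("scene");t=cam("top")
a=cv2.resize(s["image"][110:260,240:370],None,fx=3,fy=3);b=cv2.resize(t["image"][140:230,270:380],None,fx=3,fy=3)
o=np.zeros((450,720,3),np.uint8);o[:450,:390]=a;o[:270,390:]=b
cv2.imwrite("pics/a.png",o[:,:,::-1])
E
```

```text
clock: 2.5
tool_pos: [0.5727, 0.0025, 0.3006]
orientation: [0.001, 0.769, 0.639, 0.001]
contact_force: [-0.4, 0.3, 0.1]
grip_width: 0.0004
shift cm [-0.05 -0.27  2.56] yaw 1.386 turn -0.03274858052314 pos [0.5727 0.0025 0.3006] F [-0.4   0.29  0.1 ] t 2.5 j6 0.14
```

View pics/a.png

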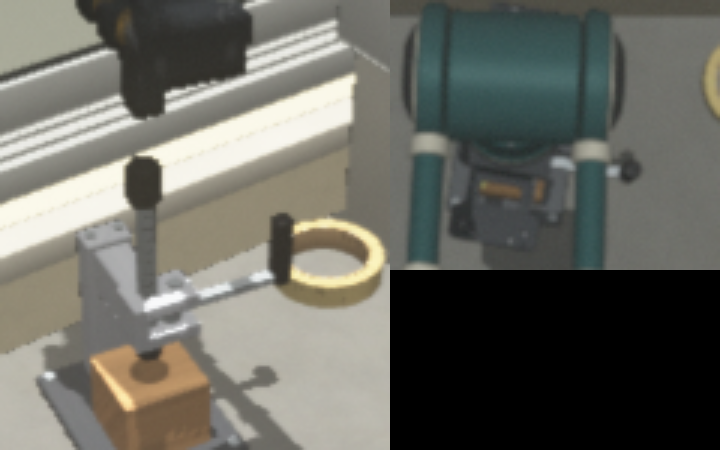

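```bash
python3 -m pendant '[[0,0,1.5,-0.03],[0,0,3,-0.03],[0,0,3.8,-0.03],[0,0,4.2,-0.03],[0,0,4.6,-0.03],[0,0,5,-0.03],[0,0,5.4,-0.03],[0,0,5.6,-0.03]]'
python3 -m pendant '[[0,0,0.3,0],[0,0,0.6,0],[0,0,0.9,0],[0,0,1.2,0],[0,0,1.5,0],[0,0,1.7,0],[0,0,1.8,0],[0,0,1.8,0]]'
```

```text
clock: 3.27
tool_pos: [0.5703, 0.0004, 0.2463]
orientation: [0.001, 0.762, 0.647, 0.0]
contact_force: [-1.1, -2.2, 3.3]
grip_width: 0.0006
clock: 3.93
tool_pos: [0.5698, 0.0011, 0.2273]
orientation: [-0.0, 0.762, 0.648, 0.0]
contact_force: [-0.3, -0.4, 1.3]
grip_width: 0.0005
```

```bash
for i in 1; do python3 -m pendant '[[0,0,0.05,0],[0,0,0.1,0],[0,0,0.15,0],[0,0,0.2,0],[0,0,0.25,0],[0,0,0.25,0],[0,0,0.25,0],[0,0,0.25,0]]'; done
python3 -m pendant '[[0,0,0.04,0],[0,0,0.08,0],[0,0,0.12,0],[0,0,0.16,0],[0,0,0.2,0],[0,0,0.24,0],[0,0,0.28,0],[0,0,0.3,0]]'
```

```text
clock: 4.6
tool_pos: [0.5699, 0.0011, 0.2251]
orientation: [-0.0, 0.762, 0.648, 0.0]
contact_force: [0.6, 1.8, 2.2]
grip_width: 0.0006
clock: 5.27
tool_pos: [0.5699, 0.0009, 0.2221]
orientation: [-0.0, 0.762, 0.648, -0.0]
contact_force: [-0.8, 2.0, 1.4]
grip_width: 0.0004
```

```bash
python3 -m pendant '[[0,0,0.03,0],[0,0,0.06,0],[0,0,0.1,0],[0,0,0.13,0],[0,0,0.16,0],[0,0,0.2,0],[0,0,0.23,0],[0,0,0.25,0]]'
```

```text
clock: 5.93
tool_pos: [0.5699, 0.0009, 0.2196]
orientation: [-0.0, 0.762, 0.648, -0.0]
contact_force: [-1.1, 2.4, 3.5]
grip_width: 0.0002
```

```bash
python3 -m pendant '[[0,0,0.03,0],[0,0,0.06,0],[0,0,0.1,0],[0,0,0.13,0],[0,0,0.16,0],[0,0,0.2,0],[0,0,0.23,0],[0,0,0.25,0]]'
```

```text
clock: 6.6
tool_pos: [0.5699, 0.0008, 0.2171]
orientation: [-0.0, 0.762, 0.648, -0.0]
contact_force: [-0.3, 2.4, 2.0]
grip_width: 0.0004
```

```bash
python3 -m pendant '[[0,0,0.03,0],[0,0,0.06,0],[0,0,0.1,0],[0,0,0.13,0],[0,0,0.16,0],[0,0,0.2,0],[0,0,0.23,0],[0,0,0.25,0]]'
```

```text
clock: 7.27
tool_pos: [0.5699, 0.0008, 0.2146]
orientation: [0.0, 0.762, 0.648, -0.0]
contact_force: [0.0, 1.2, 1.9]
grip_width: 0.0004
```

```bash
python3 -m pendant '[[0,0,0.03,0],[0,0,0.06,0],[0,0,0.1,0],[0,0,0.13,0],[0,0,0.16,0],[0,0,0.2,0],[0,0,0.23,0],[0,0,0.25,0]]'
```

```text
clock: 7.93
tool_pos: [0.57, 0.0008, 0.2128]
orientation: [0.0, 0.762, 0.648, 0.0]
contact_force: [-2.4, 1.3, 6.4]
grip_width: 0.0005
```

```bash
python3 -m pendant '[[0,0,0.02,0],[0,0,0.04,0],[0,0,0.06,0],[0,0,0.08,0],[0,0,0.1,0],[0,0,0.1,0],[0,0,0.1,0],[0,0,0.1,0]]'
```

```text
clock: 8.6
tool_pos: [0.57, 0.0008, 0.2122]
orientation: [0.0, 0.762, 0.648, 0.0]
contact_force: [-3.4, 1.3, 8.3]
grip_width: 0.0003
```

```bash
python3 -m pendant '[[0,0,0.02,0],[0,0,0.04,0],[0,0,0.06,0],[0,0,0.06,0],[0,0,0.06,0],[0,0,0.06,0],[0,0,0.06,0],[0,0,0.06,0]]'; python3 -c "
from h import *
for i in range(1):go(.5554,-.107,.14,1.419)"
```

```text
clock: 9.27
tool_pos: [0.57, 0.0008, 0.2119]
orientation: [0.0, 0.762, 0.648, 0.0]
contact_force: [-3.9, 1.7, 9.2]
grip_width: 0.0005
shift cm [-10.88   0.29   7.19] yaw 1.409 turn -0.010161688529255919 pos [0.57   0.0008 0.2119] F [-3.86  1.71  9.16] t 9.2667 j6 0.12
```

```bash
python3 -m pendant '[[0,0,-1,0],[0,0,-2.5,0],[-1,0,-3.5,0],[-3,0.1,-3.5,-0.01],[-5.5,0.2,-3.5,-0.01],[-8,0.3,-3,-0.01],[-10,0.3,-2,-0.01],[-10.9,0.3,-1,-0.01]]' 5
python3 - <<'E'
from h import *
go(.5554,-.107,.14,1.419)
s=cam("scene");t=cam("top")
cv2.imwrite("pics/b.png",cv2.resize(s["image"][110:260,240:400],None,fx=4,fy=4)[:,:,::-1])
E
```

```text
clock: 9.93
tool_pos: [0.5552, -0.1104, 0.2209]
orientation: [0.001, 0.759, 0.651, -0.0]
contact_force: [0.2, 0.6, -0.2]
grip_width: 0.0495
shift cm [ 0.35 -0.04  8.09] yaw 1.417 turn -0.0020765212925324406 pos [ 0.5552 -0.1104  0.2209] F [ 0.2   0.62 -0.2 ] t 9.9333 j6 -0.08
```

View pics/b.png

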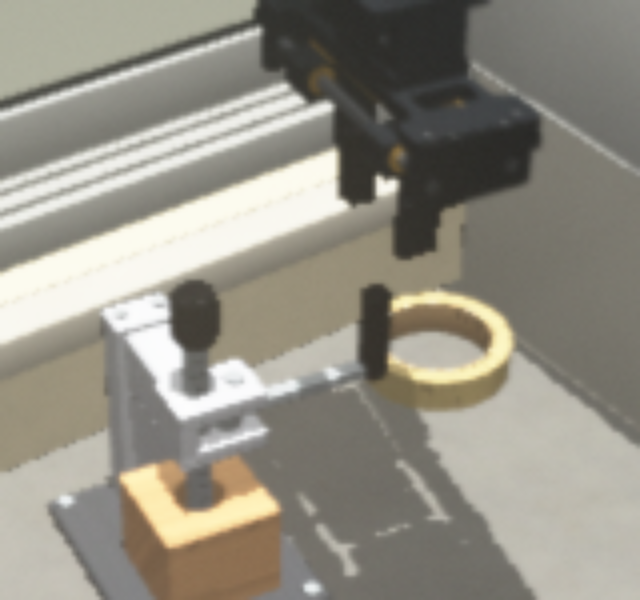

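```bash
python3 -m pendant '[[0.3,0,1,0],[0.3,0,2,0],[0.3,0,3,0],[0.3,0,4,0],[0.3,0,5,0],[0.3,0,6,0],[0.3,0,7,0],[0.3,0,7.6,0]]'
python3 -m pendant '[[0,0,0,0],[0,0,0,0],[0,0,0,0],[0,0,0,0],[0,0,0,0],[0,0,0,0],[0,0,0,0],[0,0,0,0]]' 3
python3 - <<'E'
from h import *
go(.5554,-.107,.14,1.419)
P=np.array([.5698,-.0140])
s=r.observe();q=s["orientation"];R=Ro.from_quat([q[1],q[2],q[3],q[0]]).as_matrix();w=np.arctan2(R[1,0],R[0,0])
p0=s["tool_pos"][:2]
for k in range(0,14):
    D=.12*k
    c,sn=np.cos(-D),np.sin(-D)
    d=np.array([[c,-sn],[sn,c]])@(p0-P)+P-p0
    print(k,D.__round__(2),(R[:2,:2].T@d*100).round(2))
print(R[:2,:2].T@(P-p0)*100)
E
```

```text
clock: 10.7
tool_pos: [0.555, -0.1039, 0.1427]
orientation: [-0.001, 0.759, 0.651, -0.001]
contact_force: [-0.3, 0.6, 0.7]
grip_width: 0.05
clock: 11.37
tool_pos: [0.5559, -0.1043, 0.1449]
orientation: [0.0, 0.759, 0.651, 0.0]
contact_force: [1.0, 0.5, -0.3]
grip_width: 0.0302
shift cm [-0.27 -0.    0.49] yaw 1.419 turn -0.0003093941632497099 pos [ 0.5559 -0.1043  0.1449] F [ 1.03  0.51 -0.25] t 11.3667 j6 -0.08
0 0.0 [0. 0.]
1 0.12 [ 0.07 -1.09]
2 0.24 [ 0.26 -2.17]
3 0.36 [ 0.59 -3.22]
4 0.48 [ 1.04 -4.22]
5 0.6 [ 1.6  -5.16]
6 0.72 [ 2.27 -6.02]
7 0.84 [ 3.05 -6.8 ]
8 0.96 [ 3.9  -7.48]
9 1.08 [ 4.84 -8.05]
10 1.2 [ 5.84 -8.51]
11 1.32 [ 6.88 -8.84]
12 1.44 [ 7.96 -9.05]
13 1.56 [ 9.05 -9.13]
[9.1374085 0.0095877]
```

```bash
python3 -m pendant '[[-0.34,-0.57,0.1,0.06],[-0.29,-1.14,0.2,0.12],[-0.21,-1.7,0.3,0.18],[-0.09,-2.26,0.3,0.24],[0.06,-2.81,0.3,0.3],[0.25,-3.35,0.3,0.36],[0.46,-3.87,0.3,0.42],[0.71,-4.39,0.3,0.48]]'
python3 - <<'E'
from h import *
go(.5554,-.107,.14,1.419)
P=np.array([.5698,-.0140]);s=r.observe();q=s["orientation"];R=Ro.from_quat([q[1],q[2],q[3],q[0]]).as_matrix()
print(R[:2,:2].T@(P-s["tool_pos"][:2])*100)
save(cam("scene"),"c.png"); im=cv2.imread("pics/c.png");cv2.imwrite("pics/c.png",cv2.resize(im[120:260,230:390],None,fx=4,fy=4))
E
```

```text
clock: 12.03
tool_pos: [0.5135, -0.0906, 0.1418]
orientation: [0.0, 0.893, 0.451, 0.0]
contact_force: [1.3, -0.3, -0.7]
grip_width: 0.0301
shift cm [1.16 4.35 0.18] yaw 0.936 turn -0.48333799394835575 pos [ 0.5135 -0.0906  0.1418] F [ 1.34 -0.29 -0.72] t 12.0333 j6 0.41
[ 9.50446806 -0.01179122]
```

View pics/c.png

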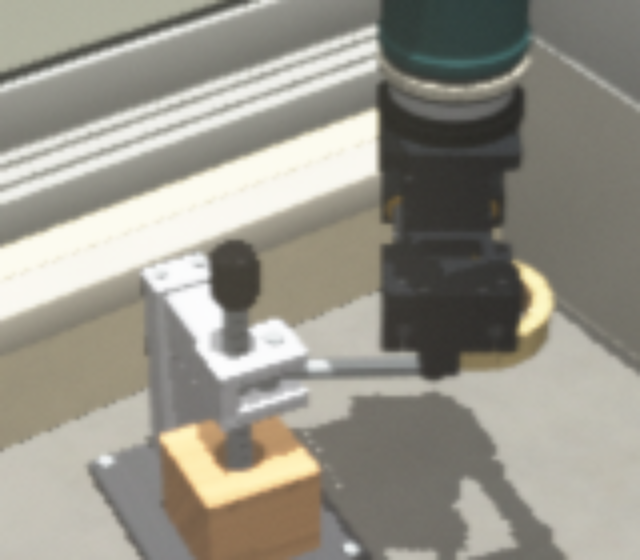

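The lever is following: the bar has swung toward the robot with the handle between the fingers, and the probe is still down. I'll continue the arc.

```bash
python3 -m pendant '[[0.02,-0.57,0,0.06],[0.07,-1.14,0,0.12],[0.15,-1.7,0,0.18],[0.27,-2.26,0,0.24],[0.42,-2.81,0,0.3],[0.61,-3.35,0,0.36],[0.82,-3.87,0,0.42],[1.07,-4.39,0,0.48]]'
python3 - <<'E'
from h import *
go(.5554,-.107,.14,1.419)
P=np.array([.5698,-.0140]);s=r.observe();q=s["orientation"];R=Ro.from_quat([q[1],q[2],q[3],q[0]]).as_matrix()
print(R[:2,:2].T@(P-s["tool_pos"][:2])*100)
E
```

```text
clock: 12.75
tool_pos: [0.4846, -0.0561, 0.1419]
orientation: [0.0, 0.974, 0.227, 0.0]
contact_force: [0.5, -1.0, 0.2]
grip_width: 0.03
shift cm [4.11 7.69 0.19] yaw 0.457 turn -0.961735853410413 pos [ 0.4846 -0.0561  0.1419] F [ 0.47 -1.05  0.24] t 12.75 j6 0.95
[ 9.50374218 -0.01700525]
```

```bash
python3 -m pendant '[[0.02,-0.57,0,0.06],[0.07,-1.14,0,0.12],[0.15,-1.7,0,0.18],[0.27,-2.26,0,0.24],[0.42,-2.81,0,0.3],[0.61,-3.35,0,0.36],[0.82,-3.87,0,0.42],[1.07,-4.39,0,0.48]]'
python3 - <<'E'
from h import *
go(.5554,-.107,.14,1.419)
P=np.array([.5698,-.0140]);s=r.observe();q=s["orientation"];R=Ro.from_quat([q[1],q[2],q[3],q[0]]).as_matrix()
print(R[:2,:2].T@(P-s["tool_pos"][:2])*100)
save(cam("scene"),"d.png"); im=cv2.imread("pics/d.png");cv2.imwrite("pics/d.png",cv2.resize(im[120:260,230:390],None,fx=4,fy=4))
E
```

```text
clock: 13.42
tool_pos: [0.4746, -0.0123, 0.1418]
orientation: [0.001, 1.0, -0.011, 0.0]
contact_force: [-0.5, -3.1, -1.1]
grip_width: 0.0295
shift cm [8.29 9.29 0.2 ] yaw -0.023 turn -1.4415278827015379 pos [ 0.4746 -0.0123  0.1418] F [-0.46 -3.15 -1.12] t 13.4167 j6 1.52
[ 9.52110825 -0.04327724]
```

View pics/d.png

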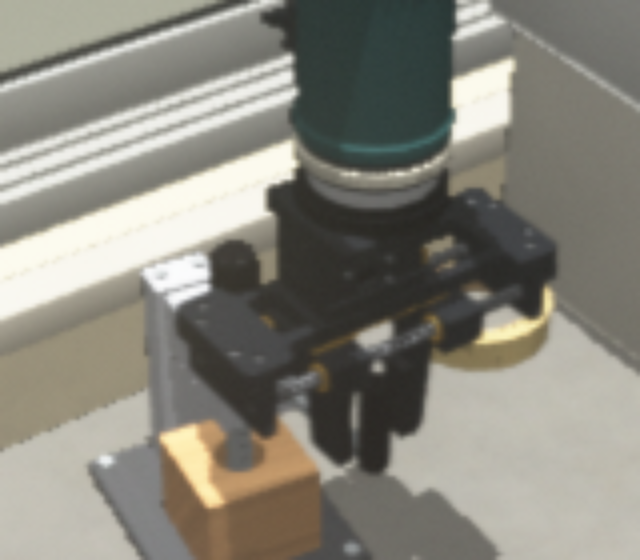

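```bash
python3 -m pendant '[[0,-0.2,0,0.02],[0.01,-0.4,0,0.04],[0.02,-0.6,0,0.06],[0.03,-0.8,0,0.08],[0.05,-0.95,0,0.1],[0.06,-1.05,0,0.11],[0.07,-1.1,0,0.115],[0.07,-1.1,0,0.115]]'
python3 -c "from h import *;go(.48,-.01,.25)"
```

```text
clock: 14.13
tool_pos: [0.4755, -0.0008, 0.1416]
orientation: [-0.0, 0.998, -0.068, 0.0]
contact_force: [0.0, -0.8, 1.2]
grip_width: 0.03
shift cm [  0.57   0.85 -10.84] yaw -0.136 turn None pos [ 0.4755 -0.0008  0.1416] F [ 0.   -0.76  1.23] t 14.1333 j6 1.65
```

```bash
python3 -m pendant '[[0,-0.05,0,0],[0,-0.1,0,0],[0,-0.15,0,0.01],[0,-0.2,0,0.02],[0,-0.25,0,0.02],[0,-0.3,0,0.02],[0,-0.3,0,0.02],[0,-0.3,0,0.02]]'
```

```text
clock: 14.8
tool_pos: [0.4758, 0.0008, 0.1416]
orientation: [0.001, 0.997, -0.078, 0.0]
contact_force: [-1.5, -6.7, 0.5]
grip_width: 0.0299
```

```bash
python3 -m pendant '[[0,0.4,0,0],[0,0.75,0,0],[0,0.75,0,0],[0,0.75,-1.5,0],[0,0.75,-4,0],[0,0.75,-7,0],[0,0.75,-10,0],[0,0.75,-13,0]]'
python3 -m pendant '[[-1,0.5,-2,0],[-2,1.5,-4,0],[-3,4,-4,0],[-4,6,-4,0],[-5,8,-4,0],[-6,10,-4,0],[-7,12,-4,0],[-7,13,-4,0]]'
python3 - <<'E'
from h import *
go(.48,-.01,.25)
s=cam("scene");t=cam("top")
a=cv2.resize(s["image"][140:300,230:390],None,fx=3,fy=3);b=cv2.resize(t["image"][140:300,220:370],None,fx=2,fy=2)
o=np.zeros((480,780,3),np.uint8);o[:,:480]=a;o[:320,480:]=b
cv2.imwrite("pics/e.png",o[:,:,::-1])
P=np.array([.5698,-.0140]);yaw=-.152
for q in(1.2,1.35,1.5):
    a=yaw-np.pi/2-q; H=[*(P+.095*np.array([np.cos(a),np.sin(a)])),.178];print(q,proj(s,H),proj(t,H))
E
```

```text
clock: 15.47
tool_pos: [0.4743, -0.005, 0.2726]
orientation: [-0.0, 0.997, -0.078, -0.0]
contact_force: [0.6, 0.3, 1.1]
grip_width: 0.0301
clock: 16.13
tool_pos: [0.3838, -0.1238, 0.3117]
orientation: [0.0, 0.997, -0.079, 0.0]
contact_force: [0.2, 0.1, 0.2]
grip_width: 0.03
shift cm [  7.71 -12.75   6.17] yaw -0.158 turn None pos [ 0.3838 -0.1238  0.3117] F [0.23 0.14 0.23] t 16.1333 j6 1.35
1.2 [[329.28673819 211.96661904]] [[324.08829549 224.07641066]]
1.35 [[324.45228194 214.92678413]] [[318.94704538 224.7936456 ]]
1.5 [[318.87067693 217.4229197 ]] [[313.75445965 224.73393576]]
```

View pics/e.png

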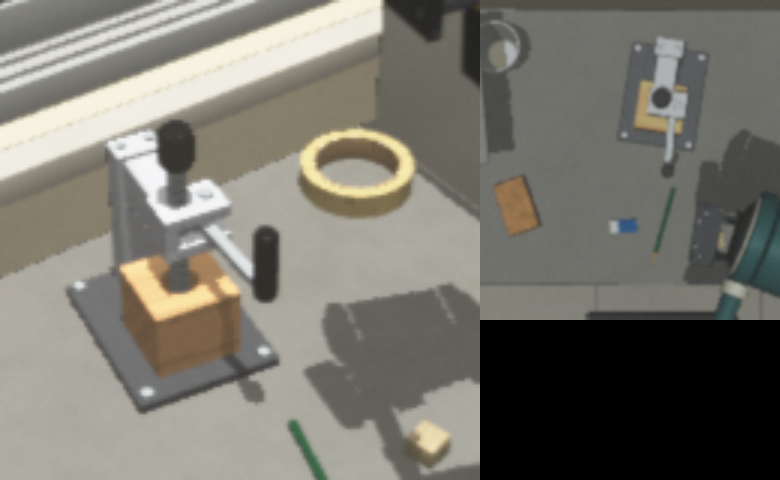

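```bash
python3 -m pendant '[[0,0,0,0],[0,0,0,0],[0,0,0,0],[0,0,0,0],[0,0,0,0],[0,0,0,0],[0,0,0,0],[0,0,0,0]]'
python3 - <<'E'
from h import *
s=cam("scene")
print("head centre seen (288.7,189); before at",proj(s,[.5723,.0025,.243]),"expected now",proj(s,[.5723,.0025,.196]),"2mm higher",proj(s,[.5723,.0025,.198]))
print(workorder.sign_off())
E
```

```text
clock: 16.9
tool_pos: [0.3854, -0.1227, 0.3116]
orientation: [-0.0, 0.997, -0.078, -0.0]
contact_force: [0.1, -0.3, 0.0]
grip_width: 0.0298
head centre seen (288.7,189); before at [[288.38623324 170.82413106]] expected now [[288.93791799 189.06458724]] 2mm higher [[288.91512991 188.3092553 ]]
the job is handed in; nothing more can be done
None
```

The probe is resting on the bottom of the hole, the lever is locked, and I handed the job in at about 17 s. The sign-off gives no verdict.

- **Probing:** I pushed the head down with closed fingers, in 2.5 mm steps near the bottom. The force rose from about 2–3 N (guide friction) to 6.4 N with the fingertips at about z = 0.213 m, so the hole bottom is about 41 mm above the cabinet top. I finished at 9.2 N on the tool, which I estimate as about 6 N on the foot, well under 15 N.
- **Locking:** I caged the handle between the fingers and swung it clockwise to the stop. At the stop the push force rose to 6.7 N.
- **Last checks:**
  - The handle's top is seen at pixel (318, 217), against (318.9, 217.4) predicted for a lever angle of 1.5 rad.
  - The probe head is seen at (288.7, 189), against (288.9, 189.1) predicted for the pressed height, so it did not visibly spring back. One pixel is about 2–3 mm, so this cannot rule out a millimetre or so.
  - The arm is clear, with tool force about 0.
  - The loose objects look undisturbed by eye in the last picture. I did not measure their positions.

The force left on the foot after release was not measured. I infer it from the guide friction and the unchanged head height. No check failed or disagreed.

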